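# Close a bonding jig over a back plate

## Robot

A 6-joint arm with a two-finger parallel gripper is mounted at the origin on the work surface. World frame = base frame: x ahead of the robot, y to its left, z up, the work surface at z = 0. Lengths are in m, angles in degrees, forces in N, time in s.
With the tool pointing down it reaches from about 0.325 to 0.85 m from the base axis. Payload 15.5 kg.
Tool frame: the origin (TCP) lies midway between the tips of the shut fingers; the grasp point (between the pads) lies 19 mm behind it; z points along the fingers, y is the line along which they close (so a half turn about z gives the same grasp; the last joint's range is limited). The gripper opens to 91 mm and grips with 3 to 60 N. Pads are 32 mm wide; open, the fingers measure 118 mm over their backs; the gripper's body (76 mm by 178 mm) begins 60 mm behind the grasp point.
Start: joints at [61.679, 28.281, 77.091, -0, 74.628, -5.472], TCP at [0.243, 0.576, 0.214] pointing down, gripper open.
Joint ranges: [-166.48, 166.48], [-47.26, 123.95], [12.59, 153.08], [-70.14, 250.14], [6.76, 159.57], [-176.63, 176.63]. Speed limits (degrees/s): [108.29, 108.29, 147.25, 172.46, 172.46, 172.46].

## Interface

Orientations are given as a 3x3 rotation matrix whose columns are the frame's x, y, z axes.
In Python, from bench import ctrl gives the robot as it stands. The module is installed in compiled form; this text tells all that it offers. Calls block until the motion is done:
- ctrl.goto(position, orientation): joint-space move of the TCP to a pose.
- ctrl.move_l(position, vel=0.15, ori=None, contact_N=None): straight line of the TCP; ori=None keeps the orientation; vel is the mean speed in m/s. With contact_N (N) it stops when the force on the tool has changed by that much, and returns True; else False.
- ctrl.movej(angles): joint-space move.
- ctrl.command_gripper(opening): opening from 0.0 (shut) to 1.0 (fully open); the grip force is fixed at half the most; returns when the fingers have stopped.
- ctrl.sleep(seconds).
- ctrl.ik(position, orientation): joint angles nearest the present ones, or None.
- ctrl.read_camera(name): name is "side" or "top" or "wrist"; returns the picture (400x640x3 uint8, blue, green, red); there is no depth.
- ctrl.camera_params(name): a dict with "fx", "fy", "cx", "cy" (pixels), "pose" (4x4, takes a point from camera to world coordinates); the wrist camera has in their place "T_tool_cam" (4x4, takes a point from camera to tool coordinates, whose origin is the TCP and whose axes are the flange's). Camera axes: x right, y up, looking along -z (the intrinsics and any distortion apply to the point x, -y, -z); pixel columns grow to the right and rows downward; lengths in m; the calibration is good to about 2 mm. A picture is of the moment at which its call begins: read the wrist's pose just before it. camera_params takes no time and is no camera call.
A pose or a line that the arm cannot do raises ctrl.MotionError and nothing moves.
- ctrl.sign_off(): hands the job in; it is judged then, once.
Readings, each from a call of its own:
- ctrl.current_t(): time.
- ctrl.current_q(): joint angles.
- ctrl.current_dq(): joint speeds.
- ctrl.current_effort(): joint torques, N m.
- ctrl.current_tool_pos(): TCP position.
- ctrl.current_eef_rot(): TCP orientation.
- ctrl.current_contact_force(): force on the tool from outside, world axes, zero at the start.
- ctrl.current_wrist_torque(): the same for the moment, N m.
- ctrl.current_grip_width(): opening from 0.0 (shut) to 1.0 (fully open).
- ctrl.current_grasp_force(): force on a finger pad.
Only numpy, scipy, OpenCV 4.12 (cv2) and the standard library are available. Lean on these libraries where they do the work, as an engineer would, in place of code of your own. Each camera call takes 0.05 s, during which the arm holds its last target. There are 200 camera calls.

## Task

The grey folding cover of the bonding jig hangs half open. Fold it back past upright, lay the loose black back plate squarely on the black housing in the jig with all its edges flush, fold the cover down flat onto the plate, and only then stand the steel weight on the ring marked in the middle of the closed cover. Leave the other things on the bench where they are, and set the weight down rather than dropping it.

Things in the scene. Friction and masses are not known exactly. Their poses are not given: they have to be found in the camera images.
- jig: Fixed bonding jig: aluminium base 130 (x) x 190 (y) x 8 mm, a black housing block 50 (x) x 90 (y) mm in its middle, its top 30 mm above the bench. Two steel hinge posts 51 mm tall, 12 mm wide, at jig x = +-58, y = +80 mm. Origin: under the base's centre; x along the hinge, +y from the housing to the hinge. May be turned 20 degrees either way.
- cover (a joint): Cover angle, rad. 0 = closed flat (underside 45 mm above the bench, resting on the plate), pi/2 = upright, more = leaning back, stop at 1.95. The stiff hinge stays at any angle; about 3 to 5 N at the free edge moves it. Plain grey panel without handle, 100 mm wide, 6 mm thick, from 5 to 145 mm from the hinge axis; closed, it reaches to jig -y over the housing.
- hinge_mid (a point): Middle of the hinge axis, 75 mm to jig +y of the housing's centre and 45 mm above the bench, in the plane of the cover's underside; the axis runs along the jig's x.
- cover_mid (a point): Centre of the ring (72 mm across) marked on the cover's upper face (the upper face when closed), 75 mm from the hinge axis. Its frame moves with the cover; z is the outward normal of that face.
- seat (a point): Centre of the housing's top face (50 x 90 mm, long side along jig y), 30 mm above the bench; axes as the jig's.
- plate: Loose black back plate, 50 (x) x 90 (y) x 15 mm, 80 g or so, lying flat on the bench, same outline as the housing, four grey dots on top; either way round is right. Origin: centre of its underside.
- weight: Loose steel weight standing on the bench: round base 62 mm across and 24 mm high, with a round knob 26 mm across on top up to 55 mm height; about 0.55 kg. Origin: centre of its underside, z up its axis.
- dropper: white plastic dropper bottle, 40 mm across, 115 mm tall, loose; origin under its centre; to be left alone
- amber: small amber dropper bottle, 36 mm across, 95 mm tall, loose; origin under its centre; to be left alone
- jar: white jar with red cap, 72 mm across, 85 mm tall, loose; origin under its centre; to be left alone
- frame_a: loose black plastic C-shaped frame, about 110 mm across, 12 mm thick, lying flat; origin on the bench near the middle of the C; to be left alone
- frame_b: another such C-shaped frame; to be left alone
- frame_c: another such C-shaped frame; to be left alone
- spatula: spatula 180 mm long lying on the bench; origin under its middle; to be left alone

How it is judged:
By the outcome, as a careful person would: the job done as asked, in the order asked, and still so for the second after the job is handed in, with the robot touching nothing.
It also fails if it takes over 72 s, if anything falls off the work surface, if the arm or the gripper's body presses on something with over 40 N, if the wrist force passes 120 N, or if a joint passes its speed limit or range.

## Working session

There is one attempt and no reset: what is moved stays moved. The work goes in short steps, each a Python script; the robot and the scene stay as the last script left them, time stands still between calls to the robot, and variables do not carry over. Pictures are saved under pics/ and viewed, at most 10 in all, crops included, and the job is handed in when it is done.

```bash
mkdir -p pics; python3 - <<'E'
from bench import ctrl
import cv2,numpy as np
np.set_printoptions(precision=4,suppress=True)
for n in ("top","side","wrist"):
    im=ctrl.read_camera(n); cv2.imwrite(f"pics/{n}0.png",im)
    print(n,ctrl.camera_params(n))
a=[cv2.imread(f"pics/{n}0.png") for n in("top","side")]
print(ctrl.current_t(), ctrl.current_tool_pos(), ctrl.current_eef_rot())
E
```

```text
top {'fx': 450.06392423617433, 'fy': 450.06392423617433, 'cx': 321.67989006148804, 'cy': 191.1887490204652, 'pose': array([[ 0.0101,  0.9939, -0.1102,  0.3987],
       [-0.9999,  0.0095, -0.0057,  0.0008],
       [-0.0046,  0.1103,  0.9939,  1.2986],
       [ 0.    ,  0.    ,  0.    ,  1.    ]])}
side {'fx': 447.2784264644606, 'fy': 447.2784264644606, 'cx': 323.6634403695653, 'cy': 203.13512757779742, 'pose': array([[ 0.9023,  0.2601, -0.3439,  0.0956],
       [-0.4308,  0.5119, -0.7432, -0.934 ],
       [-0.0173,  0.8187,  0.5739,  0.807 ],
       [ 0.    ,  0.    ,  0.    ,  1.    ]])}
wrist {'fx': 320.1308193809275, 'fy': 320.1308193809275, 'cx': 323.08336181052385, 'cy': 198.56318361013692, 'T_tool_cam': array([[-0.0003,  0.9672,  0.2542,  0.0716],
       [ 1.    ,  0.0006, -0.0013, -0.0005],
       [-0.0014,  0.2542, -0.9672, -0.1704],
       [ 0.    ,  0.    ,  0.    ,  1.    ]])}
0.15 [0.2426 0.5757 0.2135] [[-0.9215  0.3883 -0.0004]
 [ 0.3883  0.9215 -0.0008]
 [ 0.0001 -0.0009 -1.    ]]
```

View pics/top0.png

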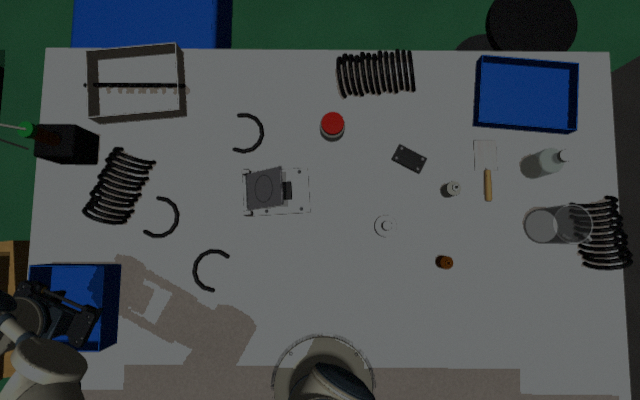

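View pics/side0.png

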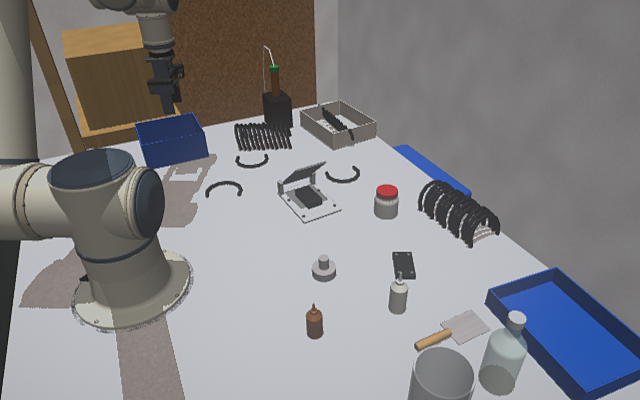

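The top view shows the jig near (275,192) with its hinge to the left (+y), the plate at (409,158) and the weight at (386,227). I'll convert these to coarse positions with masks and enlarge the regions.

```bash
cat > h.py <<'E'
from bench import ctrl
import cv2,numpy as np
np.set_printoptions(precision=4,suppress=True)
def cam(n,T=None):
    p=ctrl.camera_params(n)
    if n=="wrist": p["pose"]=(wt() if T is None else T)@p["T_tool_cam"]
    return p
def wt():
    T=np.eye(4);T[:3,:3]=ctrl.current_eef_rot();T[:3,3]=ctrl.current_tool_pos();return T
def ray(p,uv):
    uv=np.atleast_2d(np.asarray(uv,float)); d=np.c_[(uv[:,0]-p["cx"])/p["fx"],-(uv[:,1]-p["cy"])/p["fy"],-np.ones(len(uv))]
    return p["pose"][:3,3],d@p["pose"][:3,:3].T
def plane(p,uv,z):
    o,d=ray(p,uv); return o+d*((z-o[2])/d[:,2])[:,None]
def proj(p,X):
    c=(np.atleast_2d(X)-p["pose"][:3,3])@p["pose"][:3,:3]
    return np.c_[p["cx"]+p["fx"]*c[:,0]/-c[:,2],p["cy"]-p["fy"]*c[:,1]/-c[:,2]]
E
python3 - <<'E'
from h import *
p=cam("top"); im=cv2.imread("pics/top0.png"); g=cv2.cvtColor(im,cv2.COLOR_BGR2GRAY)
m=np.zeros_like(g); m[140:178,385:435]=(g[140:178,385:435]<75)*255
c=max(cv2.findContours(m,0,2)[0],key=cv2.contourArea); r=cv2.minAreaRect(c); print(r, plane(p,[r[0]],.015), plane(p,cv2.boxPoints(r),.015))
print("weight",plane(p,[[387,225]],.055)); print("jig base",plane(p,[[245,215],[310,210],[310,168],[248,167]],.008))
a=cv2.resize(im[155:225,235:325],None,fx=6,fy=6,interpolation=cv2.INTER_CUBIC)
s=cv2.imread("pics/side0.png")[150:230,265:350]; b=cv2.resize(s,None,fx=3,fy=3,interpolation=cv2.INTER_CUBIC)
o=np.zeros((420,800,3),np.uint8); o[:,:540]=a; o[:240,543:798]=b
cv2.imwrite("pics/c1.png",cv2.convertScaleAbs(o,alpha=1.6))
E
```

```text
((408.58184814453125, 158.66192626953125), (31.763389587402344, 18.18063735961914), 27.645973205566406) [[ 0.6381 -0.242   0.015 ]] [[ 0.6356 -0.1892  0.015 ]
 [ 0.6832 -0.2139  0.015 ]
 [ 0.6405 -0.2948  0.015 ]
 [ 0.5933 -0.2698  0.015 ]]
weight [[ 0.4446 -0.1729  0.055 ]]
jig base [[0.471  0.2277 0.008 ]
 [0.4872 0.0412 0.008 ]
 [0.6092 0.0428 0.008 ]
 [0.6105 0.223  0.008 ]]
```

View pics/c1.png

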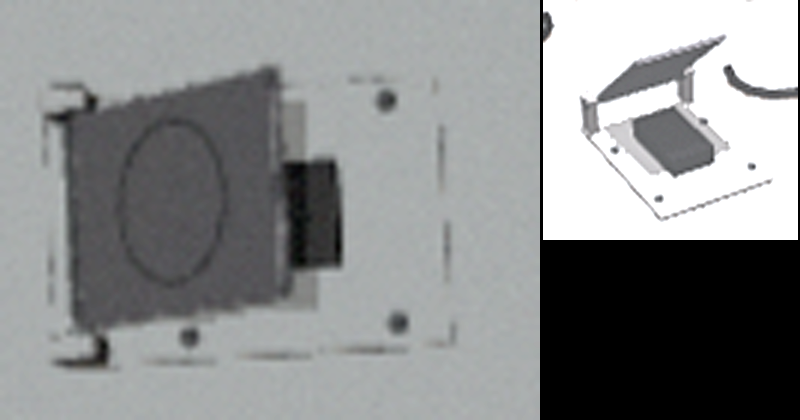

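The zoomed view shows the hinge posts at the left (y≈+0.21), the cover at roughly 50° with its free edge near top pixel (282,166)–(282,205), and the housing right of it. I'll estimate the angle, then push the cover open.

```bash
cat >> h.py <<'E'
def jigR(yaw):  # tool x=-jig y, y=-jig x, z down
    c,s=np.cos(yaw),np.sin(yaw); return np.array([[s,-c,0],[-c,-s,0],[0,0,-1.]])
def J(c,yaw,x,y,z): # jig coordinates -> world
    a,s=np.cos(yaw),np.sin(yaw); return np.array([c[0]+a*x-s*y,c[1]+s*x+a*y,z])
E
python3 - <<'E'
from h import *
from scipy.optimize import brentq
p=cam("top"); c=np.array([.5445,.1337]); yaw=np.radians(4)
o,d=ray(p,[[281.8,186]]); d=d[0]
f=lambda z:(o+d*((z-o[2])/d[2]))
zz=np.linspace(.06,.2,15)
for z in zz:
    P=f(z); y=(P[:2]-c)@[-np.sin(yaw),np.cos(yaw)]-.075; print(round(z,3),round(np.hypot(y,z-.045),4),round(np.degrees(np.arctan2(z-.045,-y)),1))
R=jigR(yaw)
for a in[(-.065,.27),(-.065,.12),(.09,.15)]: print(ctrl.ik(J(c,yaw,0,*a),R))
E
```

```text
0.06 0.0916 9.4
0.07 0.0945 15.3
0.08 0.0985 20.8
0.09 0.1032 25.8
0.1 0.1087 30.4
0.11 0.1148 34.5
0.12 0.1214 38.1
0.13 0.1285 41.4
0.14 0.1359 44.3
0.15 0.1437 46.9
0.16 0.1517 49.3
0.17 0.16 51.4
0.18 0.1684 53.3
0.19 0.177 55.0
0.2 0.1858 56.5
None
None
[  16.6794   28.85     87.5784   -0.       63.5716 -167.3206]
```

```bash
cat >> h.py <<'E'
def jigR2(yaw): return jigR(yaw)@np.diag([-1,-1,1.])
E
python3 - <<'E'
from h import *
c=np.array([.5445,.1337]); yaw=np.radians(4); R=jigR2(yaw)
q=lambda y,z: J(c,yaw,0,y,z)
ctrl.move_l(ctrl.current_tool_pos()+[0,0,.06],vel=.2)
ctrl.goto(q(-.075,.27),R); ctrl.command_gripper(0)
print(ctrl.current_t())
print(ctrl.move_l(q(-.075,.115),vel=.2,contact_N=8))
print(ctrl.move_l(q(-.01,.14),vel=.08,contact_N=25),ctrl.current_contact_force())
print(ctrl.move_l(q(.089,.15),vel=.08,contact_N=25),ctrl.current_contact_force(),ctrl.current_tool_pos())
ctrl.move_l(q(-.03,.25),vel=.25)
T=wt(); im=ctrl.read_camera("wrist"); np.save("T1.npy",T); cv2.imwrite("pics/w1.png",im); print(T,ctrl.current_t())
E
```

```text
4.1167
False
False [ 0.0768 -0.1819 -0.1376]
False [-0.1127 -0.3713  0.0872] [0.5384 0.2224 0.1501]
[[-0.0695  0.9976 -0.001   0.5461]
 [ 0.9976  0.0695  0.0003  0.1042]
 [ 0.0004 -0.001  -1.      0.2492]
 [ 0.      0.      0.      1.    ]] 8.275
```

View pics/w1.png

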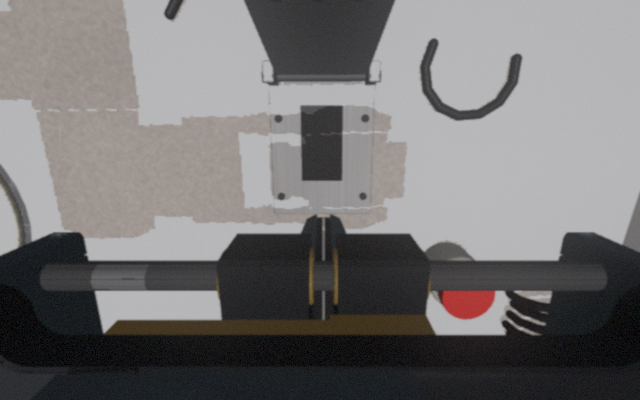

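The wrist view shows the cover leaning back (trapezoid at top, hinge line at row 78) and the housing exposed at about (322,143). Next, I'll take close overhead views of the housing and the plate at the same relative height.

```bash
cat >> h.py <<'E'
def look(name,ztop,yaw0,roi=(230,0,420,235),th=60):
    T=wt(); im=ctrl.read_camera("wrist"); cv2.imwrite(f"pics/{name}.png",im)
    return rect(im,cam("wrist",T),ztop,yaw0,roi,th)
def rect(im,p,ztop,yaw0,roi,th):
    x0,y0,x1,y1=roi; m=np.zeros(im.shape[:2],np.uint8)
    m[y0:y1,x0:x1]=(im[y0:y1,x0:x1].max(2)<th)*255
    m=cv2.morphologyEx(m,cv2.MORPH_CLOSE,np.ones((9,9)))
    k=max(cv2.findContours(m,0,1)[0],key=cv2.contourArea)
    P=plane(p,k[:,0]+0.0,ztop)[:,:2]
    r=cv2.minAreaRect(((P-P.mean(0))*1000).astype(np.float32)); b=cv2.boxPoints(r)
    e=max((b[1]-b[0],b[2]-b[1]),key=np.linalg.norm); a=np.arctan2(e[1],e[0])-np.pi/2
    a=yaw0+(a-yaw0+np.pi/2)%np.pi-np.pi/2
    return P.mean(0)+np.array(r[0])/1000,a,sorted(r[1]),cv2.boundingRect(k)
E
python3 - <<'E'
from h import *
c=np.array([.5445,.1337]); yaw=np.radians(4)
ctrl.move_l(J(c,yaw,0,-.08,.12),vel=.2,ori=jigR2(yaw)); ctrl.command_gripper(1)
c,a,s,b=look("h1",.03,yaw); print("housing",c,np.degrees(a),s,b); np.save("hous.npy",[*c,a])
ctrl.move_l(ctrl.current_tool_pos()+[0,-.02,.07],vel=.25)
py=np.radians(-28); pc=np.array([.6381,-.242])
ctrl.goto(J(pc,py,0,-.08,.2),jigR2(py)); ctrl.move_l(J(pc,py,0,-.08,.105),vel=.2)
c,a,s,b=look("p1",.015,py); print("plate",c,np.degrees(a),s,b); np.save("plate.npy",[*c,a])
print(ctrl.current_t(),wt())
cv2.imwrite("pics/hp.png",np.hstack([cv2.imread(f"pics/{n}.png")[:,120:520] for n in("h1","p1")]))
E
```

```text
housing [0.5428 0.1176] 93.9819704608826 [39.36698532104492, 47.27830505371094] (290, 98, 61, 52)
plate [ 0.6343 -0.2555] -27.37255683471638 [47.198646545410156, 59.620296478271484] (296, 82, 61, 78)
13.0 [[ 0.4689  0.8833  0.0019  0.6015]
 [ 0.8833 -0.4689 -0.0012 -0.3127]
 [-0.0001  0.0022 -1.      0.1066]
 [ 0.      0.      0.      1.    ]]
```

View pics/hp.png

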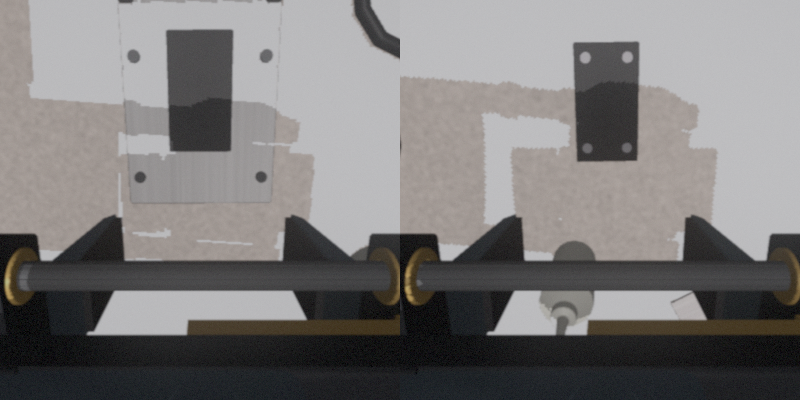

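The masks were cut at a shadow edge (housing at columns 167–232, plate at 574–638 in the composite), so I'll raise the threshold on the stored images.

```bash
python3 - <<'E'
from h import *
p=cam("wrist"); im=cv2.imread("pics/p1.png"); h=cv2.imread("pics/h1.png")
R=jigR2(np.radians(4)); T=np.eye(4); T[:3,:3]=R; T[:3,3]=J([.5445,.1337],np.radians(4),0,-.08,.1215); ph=cam("wrist",T)
for th in(70,80,90,100,110):
    print(th,rect(im,p,.015,-.48,(230,0,420,235),th),rect(h,ph,.03,.07,(270,15,375,200),th))
print(h[50,120+200],h[120,320],h[120,270],im[60,160+120+30-40+50],im[140,320],im[140,380])
E
```

```text
70 (array([ 0.6347, -0.2559]), np.float32(-0.47841346), [47.97569274902344, 61.05372619628906], (296, 81, 62, 80)) (array([0.5427, 0.1174]), np.float32(1.6403955), [41.147274017333984, 48.22048568725586], (289, 97, 62, 54))
80 (array([ 0.6377, -0.25  ]), np.float32(-0.47228873), [48.39466094970703, 74.87657928466797], (295, 62, 63, 99)) (array([0.5412, 0.1408]), np.float32(0.069599986), [48.885009765625, 88.0055923461914], (288, 31, 64, 120))
90 (array([ 0.6408, -0.244 ]), np.float32(-0.4756304), [48.76176452636719, 88.28823852539062], (295, 43, 63, 118)) (array([0.5411, 0.1411]), np.float32(0.06893861), [49.16502380371094, 88.69969940185547], (287, 30, 65, 121))
100 (array([ 0.6408, -0.2439]), np.float32(-0.47592056), [49.22453689575195, 88.71136474609375], (294, 42, 64, 119)) (array([0.5412, 0.1407]), np.float32(0.069445014), [49.500274658203125, 89.4909439086914], (287, 30, 65, 122))
110 (array([ 0.6409, -0.244 ]), np.float32(-0.47594678), [49.50680923461914, 89.1563949584961], (294, 42, 65, 120)) (array([0.5411, 0.1407]), np.float32(0.06960094), [49.82313537597656, 89.4925765991211], (287, 30, 66, 122))
[79 79 80] [52 49 52] [150 151 153] [83 82 84] [51 53 57] [152 156 164]
```

```bash
python3 - <<'E'
from h import *
roi=(230,0,420,235)
c=np.array([.6409,-.2440]); a=-.4759; R=jigR2(a)
ctrl.move_l([*c,.06],vel=.2,ori=R); ctrl.move_l([*c,.003],vel=.12); ctrl.command_gripper(0)
g=wt(); print("grasp",g[:3,3],ctrl.current_grip_width()*.091,ctrl.current_grasp_force())
ctrl.command_gripper(1); ctrl.move_l([*c,.06],vel=.2); v=J(c,a,0,-.08,.105); ctrl.move_l(v,vel=.2); ctrl.sleep(.2)
c2,a2,s,b=look("p2",.015,a,roi,110); print("plate",c2,np.degrees(a2),s,b)
d=R[:2,:2].T@(c2-g[:2,3]); print("offset in tool (mm)",d*1000, "yaw diff",np.degrees(a2-np.arctan2(g[1,0],g[0,0])+np.pi/2))
ctrl.move_l([*c,.06],vel=.2); ctrl.move_l([*c,.003],vel=.12); ctrl.command_gripper(0)
g2=wt(); print(g2[:3,3]-g[:3,3],ctrl.current_grip_width()*.091,ctrl.current_grasp_force()); np.save("off.npy",d)
ctrl.move_l(ctrl.current_tool_pos()+[0,0,.15],vel=.25)
hc=np.array([.5411,.1407]); hy=.0696
ctrl.goto(J(hc,hy,0,-.08,.17),jigR2(hy)); ctrl.move_l(J(hc,hy,0,-.08,.12),vel=.2); ctrl.sleep(.3)
c,a,s,b=look("h2",.03,hy,(270,5,375,200),110); print("housing",c,a,s,b); np.save("hous.npy",[*c,a]); print(ctrl.current_t(),wt()[:3,3])
E
```

```text
grasp [ 0.6409 -0.244   0.0031] 0.04989785747696852 30.00022977590561
plate [ 0.6409 -0.2437] -27.236956 [49.35558319091797, 88.68305969238281] (292, 42, 65, 120)
offset in tool (mm) [ 0.2053 -0.1721] yaw diff 0.03228280755763068
[ 0.  0. -0.] 0.04926414589202327 30.000253915786743
housing [0.5427 0.1241] 0.06870282 [80.97776794433594, 122.15215301513672] (275, 41, 98, 159)
21.6667 [0.5471 0.0609 0.1207]
```

View pics/h2.png

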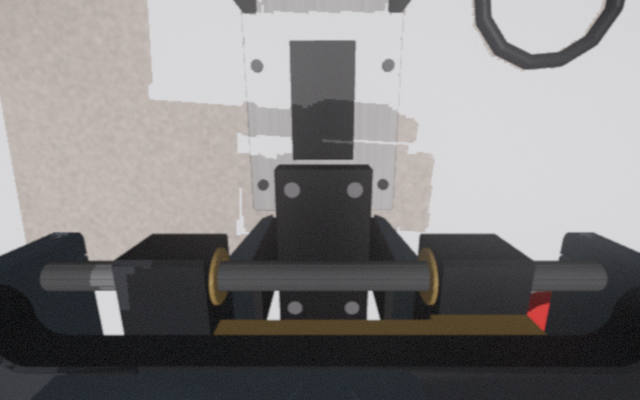

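The plate is held squarely between the fingers (rows 165+), the housing is at columns 290–355, rows 41–159. Limiting the region to above row 162, then placing.

```bash
python3 - <<'E'
from h import *
T=wt(); p=cam("wrist",T); c,a,s,b=rect(cv2.imread("pics/h2.png"),p,.03,.0696,(275,15,370,162),110)
print("housing",c,np.degrees(a),s,b); np.save("hous.npy",[*c,a])
R=jigR2(a); t=c-R[:2,:2]@np.load("off.npy"); z0=.033
ctrl.move_l([*t,.09],vel=.12,ori=R); ctrl.sleep(.2); ctrl.move_l([*t,z0+.008],vel=.08)
print(ctrl.move_l([*t,z0-.003],vel=.015,contact_N=4),ctrl.current_tool_pos()-[*t,z0],ctrl.current_contact_force())
ctrl.command_gripper(1)
ctrl.move_l([*t,.10],vel=.15); v=J(c,a,0,-.08,.135); ctrl.move_l(v,vel=.2); ctrl.sleep(.2)
c2,a2,s,b=look("f1",.045,a,(230,0,420,235),110); print("plate",c2,np.degrees(a2),s,b)
dj=np.array([[np.cos(a),np.sin(a)],[-np.sin(a),np.cos(a)]])@(c2-c); print("err jig mm",dj*1000,np.degrees(a2-a),ctrl.current_t())
im=cv2.imread("pics/f1.png"); cv2.imwrite("pics/f1c.png",cv2.resize(im[10:190,230:430],None,fx=3,fy=3))
E
```

```text
housing [0.5409 0.1409] 3.9606557 [48.87726593017578, 88.27191162109375] (291, 41, 64, 119)
True [ 0.      0.     -0.0001] [-0.1217 -0.2302  5.4913]
plate [0.5408 0.1411] 4.0226874 [49.473419189453125, 88.75743865966797] (292, 42, 65, 120)
err jig mm [-0.1302  0.1845] 0.062031776 26.2583
```

View pics/f1c.png

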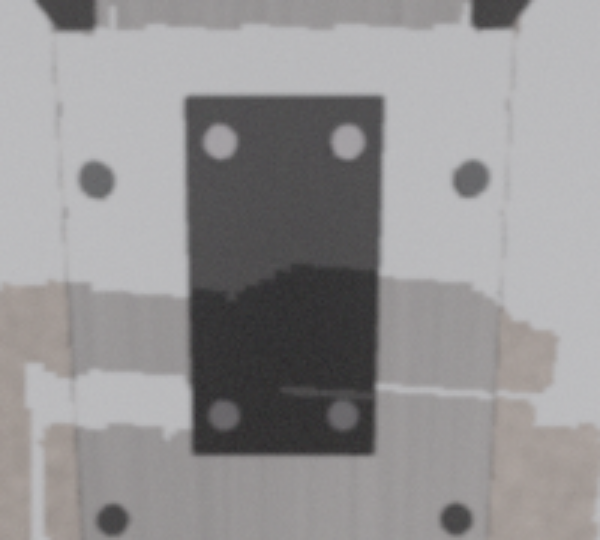

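Plate is flush (errors ≤0.2 mm, 0.06°) and the picture shows no housing edge peeping out. Now I'll fold the cover down.

```bash
python3 - <<'E'
from h import *
x,y,a=np.load("hous.npy"); c=[x,y]; R=jigR2(a); q=lambda y,z: J(c,a,0,y,z)
ctrl.command_gripper(0)
ctrl.move_l(q(-.06,.27),vel=.25,ori=R); ctrl.move_l(q(.185,.27),vel=.25); print(ctrl.move_l(q(.185,.165),vel=.2,contact_N=8))
print(ctrl.move_l(q(.097,.165),vel=.1,contact_N=25),ctrl.current_contact_force())
r=.12
for th in np.radians([75,60,45,30,15,5]):
    k=ctrl.move_l(q(.075-r*np.cos(th)+.006*np.sin(th)+.016,.045+r*np.sin(th)+.006*np.cos(th)),vel=.1,contact_N=25)
    if k: print("contact",np.degrees(th),ctrl.current_contact_force())
print(ctrl.move_l(q(.075-r+.016,.046),vel=.03,contact_N=12),ctrl.current_tool_pos(),ctrl.current_contact_force())
ctrl.move_l(q(-.06,.2),vel=.25)
T=wt(); im=ctrl.read_camera("wrist"); cv2.imwrite("pics/cl.png",im); np.save("Tc.npy",T)
s=ctrl.read_camera("side"); cv2.imwrite("pics/sc.png",s); print(ctrl.current_t())
o=np.zeros((400,800,3),np.uint8); o[:,:400]=im[:,120:520]; o[:,400:]=cv2.resize(s[140:240,260:360],(400,400)); cv2.imwrite("pics/cc.png",o)
E
```

```text
False
False [ 0.4243 -0.0735 -0.768 ]
True [0.5434 0.1124 0.0512] [-4.1109 -0.6201 17.5065]
35.1333
```

View pics/cc.png

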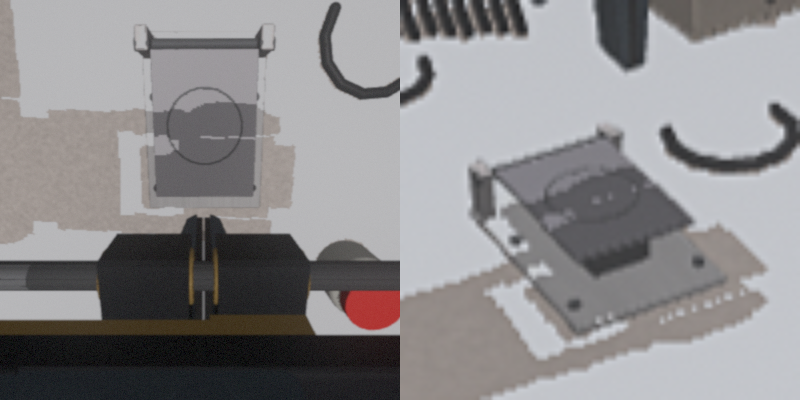

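The cover is closed flat (z=51 mm touch); the ring is at about (324,126) in the wrist image. Next: ring centre, then locate the weight.

```bash
python3 - <<'E'
from h import *
print("ring",plane(cam("wrist",np.load("Tc.npy")),[[324,126]],.051),np.load("hous.npy"))
w=np.array([.4446,-.1729]); R=jigR2(0)
ctrl.command_gripper(1)
ctrl.goto([w[0],w[1]-.08,.16],R); ctrl.sleep(.2)
T=wt(); im=ctrl.read_camera("wrist"); p=cam("wrist",T); np.save("Tw.npy",T); cv2.imwrite("pics/wt.png",im); print(ctrl.current_t())
g=cv2.cvtColor(im,cv2.COLOR_BGR2GRAY)[:235]
for n,r,z in(("base",(28,38),.024),("knob",(11,19),.055)):
    k=cv2.HoughCircles(g,cv2.HOUGH_GRADIENT,1.5,20,param1=80,param2=18,minRadius=r[0],maxRadius=r[1])
    if k is not None: print(n,np.c_[k[0][:5],plane(p,k[0][:5,:2],z)[:,:2]])
cv2.imwrite("pics/wtc.png",cv2.resize(im[:235,200:460],None,fx=2,fy=2))
E
```

```text
ring [[0.5408 0.1417 0.051 ]] [0.5409 0.1409 0.0691]
38.0917
base [[324.75   104.25    33.7      0.4463  -0.1717]
 [294.75   117.75    32.05     0.4185  -0.1838]]
knob [[318.75    83.25    14.75     0.4413  -0.1563]
 [317.25   116.25    14.75     0.4399  -0.1822]
 [416.25   230.25    14.6      0.53    -0.283 ]]
```

View pics/wtc.png

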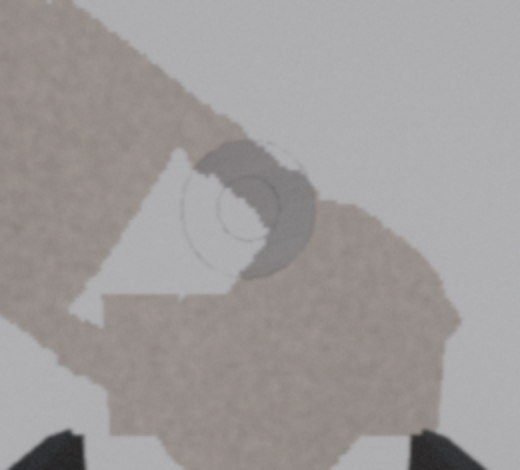

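The weight's base circle is centred at wrist pixel (324.5,104.5), i.e. (0.446,−0.172), concentric with the knob. Now I'll grasp, carry, set it down and check.

```bash
python3 - <<'E'
from h import *
x,y,a=np.load("hous.npy"); w=np.array([.446,-.172]); R=jigR2(0)
ctrl.move_l([*w,.09],vel=.2,ori=R); print(ctrl.move_l([*w,.028],vel=.08,contact_N=5))
ctrl.command_gripper(0); zg=ctrl.current_tool_pos()[2]; print(zg,ctrl.current_grip_width()*91,ctrl.current_grasp_force())
ctrl.move_l([*w,.2],vel=.15); print("held",ctrl.current_grip_width()*91,ctrl.current_contact_force())
R2=jigR2(a); ctrl.goto([x,y,.2],R2); ctrl.move_l([x,y,zg+.063],vel=.12); ctrl.sleep(.2)
k=ctrl.move_l([x,y,zg+.048],vel=.015,contact_N=2.5); print(k,ctrl.current_tool_pos()-[x,y,zg+.051],ctrl.current_contact_force())
ctrl.command_gripper(1); ctrl.move_l([x,y,.16],vel=.1); ctrl.move_l(J([x,y],a,0,-.08,.2),vel=.2); ctrl.sleep(.3)
T=wt(); im=ctrl.read_camera("wrist"); p=cam("wrist",T); cv2.imwrite("pics/e.png",im)
g=cv2.cvtColor(im,cv2.COLOR_BGR2GRAY)[:235]
for r,z in (((25,36),.075),((9,17),.106)):
    c=cv2.HoughCircles(g,cv2.HOUGH_GRADIENT,1.5,20,param1=80,param2=18,minRadius=r[0],maxRadius=r[1])
    if c is not None: print(np.c_[c[0][:3],plane(p,c[0][:3,:2],z)[:,:2]-[x,y]])
t=ctrl.read_camera("top"); s=ctrl.read_camera("side"); print(ctrl.current_t())
o=np.zeros((580,800,3),np.uint8); o[:340,:400]=cv2.resize(im[20:190,220:420],(400,340)); o[:400,400:]=cv2.resize(s[140:240,260:360],(400,400)); o[340:,:384]=cv2.resize(t,(384,240)); cv2.imwrite("pics/end.png",o)
E
```

```text
False
0.027970767417262253 24.637031893924892 29.99998301267624
held 24.575378506912053 [ 0.2559  0.5374 -5.4549]
True [-0. -0. -0.] [ 0.1137 -1.0272  4.9066]
[[324.75   102.75    35.05     0.0005   0.0022]
 [300.75   159.75    33.4     -0.018   -0.0497]
 [480.75    41.25    35.05     0.1281   0.0609]]
[[323.25   105.75    16.05    -0.0005  -0.0013]
 [345.75    87.75    12.75     0.0161   0.0134]
 [278.25   120.75    12.75    -0.0357  -0.0153]]
48.3917
```

View pics/end.png

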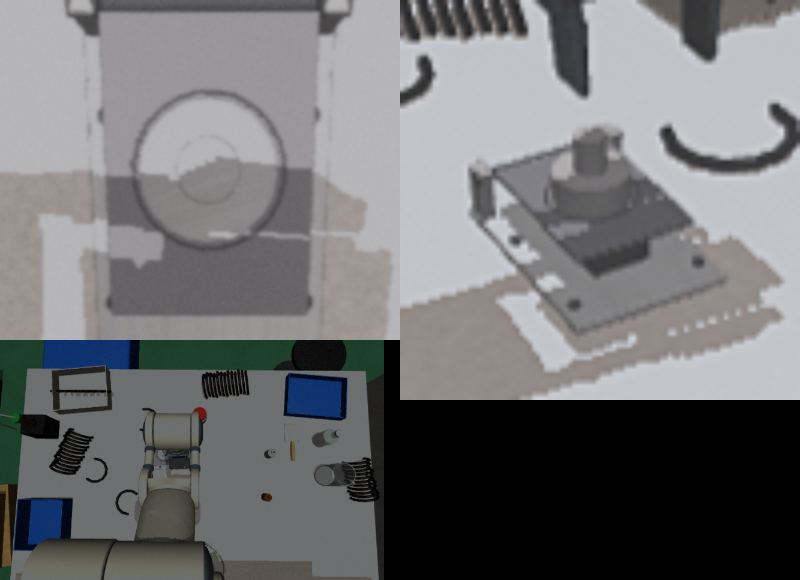

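The weight stands upright and concentric with the ring (about 1–2 mm), the cover is flat, the fingers are clear and the bench items are undisturbed. I'm handing in.

```bash
python3 -c "
from bench import ctrl
print(ctrl.sign_off())"
```

```text
the job is handed in; nothing more can be done
None
```

I handed the job in at about 48 s: the plate is on the housing within 0.2 mm of flush, the cover is folded flat onto it, and the weight was set down on the ring, within about 2 mm of centre.

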